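# Clamp the casting mould shut

### The job

Get the plaster mould ready for casting: with a finger, swing the aluminium clamp strap over the mould until it is fully home against its stop, and only then push the red cam lever all the way down so that the mould is clamped. Only push the strap and the lever, without forcing them, and pick nothing up; leave the mould seated in its fixture and the pottery things around it where they are, and finish clear of everything.

Things in the scene. Friction and masses are not known exactly. Their poses are not given: they have to be found in the camera images.
- fixture: Plywood clamp fixture fixed to the table, board 235 x 140 x 18 mm. Origin on the table under the mould's middle, z up. Strap pivot post at local (+90, 0) mm, the side away from the robot. Dark keeper post 22 x 50 mm at (-85, +12), 98 mm high; its stop lug (y +18 to +34) is 127 mm high. Home, the strap lies along local -x from the pivot, over the mould, against the lug.
- strap (a joint): Swing angle (rad) of the strap: 0 = home against its hard stop; grows as it swings out to the fixture's local -y side (counter-clockwise from above), at most 1.5. Starts between 0.6 and 1.1; friction about 0.22 N m; stays where it is left. At angle q the strap points from the pivot along fixture-local (-cos q, -sin q).
- strap_pivot (a point): On the strap's upright pivot axis at the strap's mid-height, 111 mm above the table; frame turns with the strap, -x towards its free end. The strap is a level aluminium bar 36 mm wide, 18 mm thick (102 to 120 mm above the table); free end 180 mm from the pivot, painted yellow. The lever's cam sits in a slot of the strap, 90 mm from the pivot.
- strap_push (a point): Point to push on the strap: on its outer side face (the one that looks away from home, along the strap's own -y), mid-height, 145 mm from the pivot and 18 mm off the centre line. With the strap home there is 14 mm between its underside and the mould's top.
- lever (a joint): Angle (rad) of the red-gripped cam lever on the strap: 0 = upright, 1.5 = fully down on its hard stop, almost level along the strap, end over the strap's pivot post. Starts between 0.25 and 0.6, leaning towards that post; friction about 0.35 N m (4 to 6 N at its grip), more over the last part as its cam presses on the mould; bears 80 N; stays where it is left.
- lever_pivot (a point): Centre of the lever's level hinge pin, in the strap 90 mm from the strap's pivot axis, 111 mm above the table. Its frame turns with the lever: z along the lever to its end, y along the pin. With the lever upright x points to the strap's pivot post; the lever goes down towards that side.
- lever_push (a point): Point to push on the lever: on the red grip's pushed face (facing away from the strap's pivot post when upright, the top face, 141 mm above the table, when down); in the lever's frame 82 mm along z and 30 mm along -x from the pin. The red grip is 28 mm wide, 12 mm thick, 58 to 100 mm along z; the cranked steel arm below it is 18 mm wide.
- mould: Closed two-part white plaster mould, 108 x 98 x 70 mm, dark seam around it, loose (up to 1 kg) between low wooden cheeks of the fixture. Origin: middle of its underside, 18 mm above the table; its top is 88 mm above the table. To be left where it stands.
- jar: White lidded jar, 66 mm across, 90 mm tall, on the table on the fixture's +y side; origin under its centre. Not to be disturbed.
- pinch_pot: Grey-brown clay-coloured bowl, 72 mm across, 45 mm tall, on the table on the fixture's -y side, low enough for the strap to pass over it; origin under its centre. Not to be disturbed.
- loop_tool: Trimming tool with wooden handle and wire loops at both ends, 204 mm long, 18 mm high, lying beyond the fixture; origin under its middle, x along it. Not to be disturbed.
- slip_mug: Blue mug, 80 mm across, 90 mm tall, on the robot's right; origin under its centre. Not to be disturbed.
- bisque_cup: Pinkish cup, 74 mm across, 80 mm tall, on the robot's left; origin under its centre. Not to be disturbed.
- tile_stack: Pinkish tile block, 90 x 90 x 30 mm, on the robot's right; origin under its centre. Not to be disturbed.
- glaze_brush: Flat brush, 200 mm long, 42 mm wide, 20 mm high, lying on the robot's left; x along it. Not to be disturbed.
Mind the look-alikes: they are no part of the job. What is shaped like the mould but purple or yellow is not meant.

How it is judged:
On the way, in this order (a step that is already met when the one before it is completed fails the run):
1. the strap is swung home over the mould while the lever is still up (value of joint strap below 0.05 rad and value of joint lever below 0.9 rad), for 0.2 s.
2. the cam lever is pushed fully down with the strap home (value of joint strap below 0.05 rad and value of joint lever above 1.4 rad), for 0.2 s.
At the end, for the whole second after the job is handed in: Strap within 0.05 rad of its stop, lever past 1.4 rad (within 0.1 rad of fully down) and at rest with its cam pressing on the mould (over 1 N), mould within 8 mm of where it stood and level, every other loose thing within 30 mm of where it stood (all of step 2 and velocity of joint lever between -0.05 and 0.05 rad/s and contact force between lever and mould above 1 N and distance of mould from where it was at the start of the episode below 0.008 m and angle between mould's own z axis and vertical below 0.05 rad and distance of each of jar, pinch_pot, loop_tool, slip_mug, bisque_cup, tile_stack, glaze_brush from where it was at the start of the episode below 0.03 m); the robot touches nothing.
It fails at once if the lever is pushed down before the strap is home (value of joint strap above 0.1 rad and value of joint lever above 0.9 rad).
It fails at once if the mould is lifted or pushed out of place (distance of mould from where it was at the start of the episode above 0.012 m or angle between mould's own z axis and vertical above 0.1 rad or height (world z) of mould above 0.024 m).
It fails at once if a bystander is lifted, knocked or pushed away (distance of any of jar, pinch_pot, loop_tool, slip_mug, bisque_cup, tile_stack, glaze_brush from where it was at the start of the episode above 0.04 m or height (world z) of any of jar, pinch_pot, loop_tool, slip_mug, bisque_cup, tile_stack, glaze_brush above 0.02 m).
It fails at once if the strap or the lever is forced (pushed with over 80 N) (contact force between the fingers and strap above 80 N or contact force between the fingers and lever above 80 N).
It also fails if it takes over 51 s, if anything falls off the work surface, if the arm or the gripper's body presses on something with over 40 N, if the wrist force passes 120 N, or if a joint passes its speed limit or range.

### The arm

A 6-joint arm with a two-finger parallel gripper is mounted at the origin on the work surface. World frame = base frame: x ahead of the robot, y to its left, z up, the work surface at z = 0. Lengths are in m, angles in rad, forces in N, time in s.
With the tool pointing down it reaches from about 0.25 to 0.775 m from the base axis. Payload 4 kg.
Tool frame: the origin (TCP) lies at the very end of the fingers, on their centre line; the grasp point (between the pads) lies 19 mm behind it; x points along the fingers, y is the direction in which the jaws open and shut, and the axes are right-handed (so a half turn about x gives the same grasp; the last joint's range is limited). The gripper opens to 94 mm and grips with 3 to 60 N. Pads are 16 mm wide; open, the fingers measure 119 mm over their backs; the gripper's body (75 mm by 177 mm) begins 78 mm behind the grasp point.
Start: joints at [-1.395, 0.087, 1.371, -0, 1.684, -0.103], TCP at [0.151, -0.529, 0.206] pointing down, gripper open.
Joint ranges: [-3.1, 3.1], [-0.76, 2.03], [0.27, 2.55], [-1.08, 4.22], [0.17, 2.65], [-2.57, 2.57]. Speed limits (rad/s): [2.79, 2.79, 3.14, 3.14, 3.14, 3.14].

### API

Orientations are given as [roll, pitch, yaw] about the fixed x, y, z axes, in that order (R = Rz(yaw) Ry(pitch) Rx(roll)).
In Python, from bench import robot gives the robot as it stands.
- The arm moves only by the tool carry_out, never from a script. Its argument "targets" is a list of rows, each a list of 5 numbers: the closure, from 0 (fully open) to 1 (shut), then the shift along the tool's x, y, z in cm, then the turn about the tool's x in degrees. In form: [[fingers, tx, ty, tz, turn], ...]. A call has 1 to 20 rows; each row shifts and turns the commanded pose from where the row before left it, along the tool's axes as they then stand; what a row does not reach is not made up. A row lasts 1/10 s, in which the tool goes at most 50 mm and 8.59 degrees, less where a joint would pass 70% of its speed; a pose out of reach is approached as far as the arm can. A call is refused whole if a number of a shift passes 5 or a number of a turn 8.59, either way. A call with a gripper value outside its range is refused whole. The fingers move at their own pace and stop on an object; the grip force is fixed at half the most. Time passes only in rows, so rows that do not move let the fingers close. It gives the time, the measured TCP pose, the force and the opening at its end, in the units of the state.
- robot.get_obs(): the state, without advancing time (a new reading comes with each control period).
- robot.snapshot(name): name is "scene" or "top"; returns a dict with "image" (400x640x3 uint8, red, green, blue), "camera_matrix" (3x3 intrinsics, pixels), "pose" (4x4, takes a point from camera to world coordinates). Camera axes: x right, y up, looking along -z (the intrinsics and any distortion apply to the point x, -y, -z); pixel columns grow to the right and rows downward; lengths in m; the calibration is good to about 2 mm. A picture is of the moment at which its call begins. There is no depth.
- robot.close_job(): hands the job in, once; it reports no verdict.
The state is a dict: "time": time; "joint_positions": joint angles; "qvel": joint speeds; "joint_torque": joint torques, N m; "tool_pos": TCP position; "ee_rot": TCP orientation; "wrist_force": force on the tool from outside, world axes, zero at the start; "wrist_torque": the same for the moment, N m; "width": finger opening in m.
Only numpy, scipy, OpenCV 4.12 (cv2) and the standard library are available. Lean on these libraries where they do the work, as an engineer would, in place of code of your own. Each camera call takes 0.05 s, during which the arm holds its last target. There are 200 camera calls.

## Working session

There is one attempt and no reset: what is moved stays moved. The work goes in short steps, Python scripts to look and compute and a tool call to move; the robot and the scene stay as the last step left them, time stands still between calls to the robot, and variables do not carry over. Pictures are saved under pics/ and viewed, about 8 in all and at most 12, crops included, and the job is handed in when it is done.

Besides the shell and the picture viewer there is one more tool, called after "Emit:" as a command line: name --pt "numbers of a row" for each row, then --argument value for the rest. carry_out: Moves the arm, as the interface text tells. Its arguments: {"type":"object","properties":{"targets":{"type":"array","items":{"type":"array","items":{"type":"number"}}}},"required":["targets"]}

```bash
mkdir -p pics; ls
cat > h.py <<'E'
import numpy as np, cv2, json
from bench import robot
from scipy.spatial.transform import Rotation as R
def snap(n,f):
    s=robot.snapshot(n); cv2.imwrite('pics/'+f+'.png',np.array(s['image'])[:,:,::-1])
    np.savez('pics/'+f+'.npz',**{k:np.array(s[k]) for k in('image','camera_matrix','pose')}); return s
def load(f): return dict(np.load('pics/'+f+'.npz'))
def ray(s,u,v):
    K=s['camera_matrix'];P=s['pose'];d=np.linalg.inv(K)@[u,v,1];d=P[:3,:3]@(d*[1,-1,-1]);return P[:3,3],d
def onz(s,u,v,z):
    o,d=ray(s,u,v);return o+d*(z-o[2])/d[2]
def proj(s,p):
    K=s['camera_matrix'];P=s['pose'];c=P[:3,:3].T@(np.asarray(p)-P[:3,3]);q=K@(c*[1,-1,-1]);return q[:2]/q[2]
E
python3 - <<'E'
from h import *
a=snap('scene','s1');b=snap('top','t1')
cv2.imwrite('pics/both.png',cv2.resize(np.vstack([a['image'],b['image']])[:,:,::-1],None,fx=.75,fy=.75))
print(robot.get_obs());print(a['camera_matrix'],a['pose'],b['camera_matrix'],b['pose'])
E
```

```text
pics
{'time': 0.1, 'joint_positions': array([-1.39511148e+00,  8.78617181e-02,  1.37204805e+00, -1.34567524e-05,
        1.68361001e+00, -1.03079152e-01]), 'qvel': array([ 4.74555254e-04, -1.55710083e-03, -3.55633384e-03,  2.48605037e-04,
       -8.94184041e-06, -6.02086785e-04]), 'joint_torque': array([ 3.00319596e-03, -3.41251373e+01, -3.03303802e+01,  7.20037823e-02,
        3.03742953e-02, -9.80863501e-05]), 'tool_pos': array([ 0.15125978, -0.52829168,  0.20445976]), 'ee_rot': array([-1.66693566,  1.56886915,  1.75341949]), 'wrist_force': array([-0.12459607,  1.02308905,  0.586727  ]), 'wrist_torque': array([-0.01730778,  0.02341392,  0.05595976]), 'width': 0.09401309718322176}
[[438.05082735   0.         320.13821911]
 [  0.         438.05082735 197.95155654]
 [  0.           0.           1.        ]] [[ 0.13916206 -0.56223035  0.81518768  1.45421422]
 [ 0.99023439  0.08595086 -0.10976475 -0.14076248]
 [-0.00835301  0.82250196  0.56870093  0.82647512]
 [ 0.          0.          0.          1.        ]] [[422.59624677   0.         317.48377747]
 [  0.         422.59624677 201.37413154]
 [  0.           0.           1.        ]] [[ 2.30499119e-02  9.89505685e-01 -1.42643618e-01  2.68196453e-01]
 [-9.99734286e-01  2.28485448e-02 -3.04971372e-03 -1.29995325e-02]
 [ 2.41490050e-04  1.42676012e-01  9.89769416e-01  1.58867047e+00]
 [ 0.00000000e+00  0.00000000e+00  0.00000000e+00  1.00000000e+00]]
```

View pics/both.png

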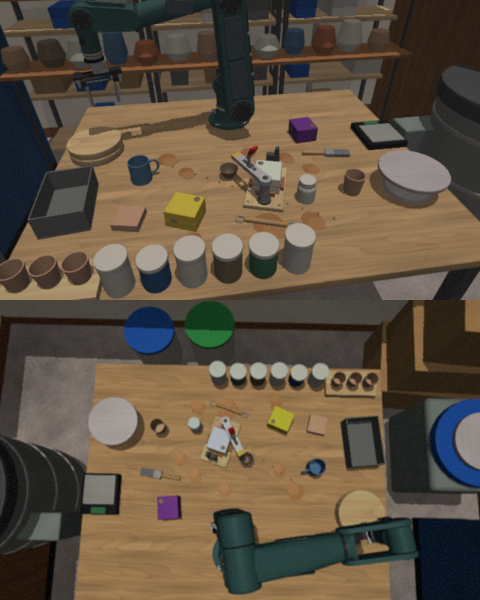

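The top view shows the fixture near (300,187) at full resolution, with the strap swung out to the right. In the scene view it is near (350,233). I'll crop both views in closer.

Run:
```python
from h import *
a=load('s1')['image'];b=load('t1')['image']
A=cv2.resize(a[180:290,290:430],None,fx=5.7,fy=5.7,interpolation=2)[:300*2,:798]
cv2.imwrite('pics/c1.png',A[:600,:,::-1])
B=cv2.resize(b[140:240,245:365],None,fx=6,fy=6,interpolation=2)
cv2.imwrite('pics/c2.png',B[:,:,::-1])
```

```text
(no output)
```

View pics/c1.png

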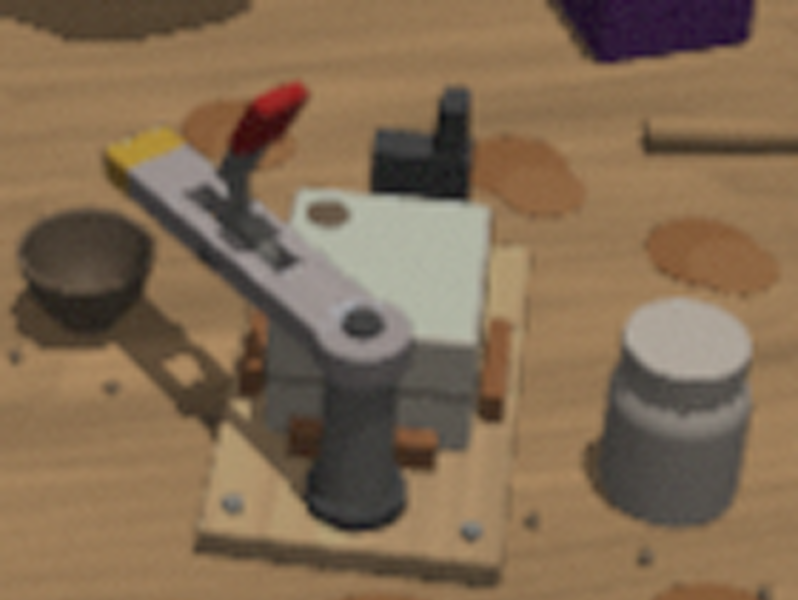

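View pics/c2.png

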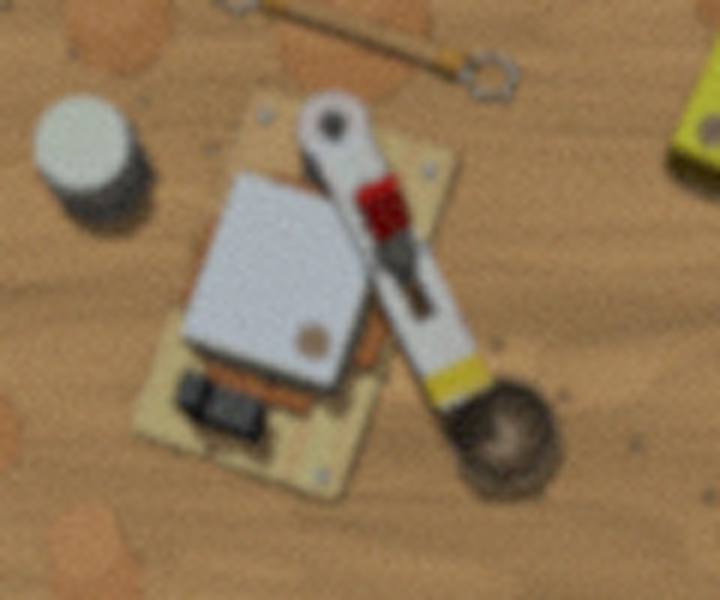

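Run:
```python
from h import *
s=load('t1');c=load('s1')
f=lambda x,y,z:onz(s,245+(x+.5)/6-.5,140+(y+.5)/6-.5,z)
g=lambda x,y,z:onz(c,290+(x+.5)/5.7-.5,180+(y+.5)/5.7-.5,z)
bc=np.array([f(*p,.018) for p in[(258,90),(458,150),(338,498),(135,428)]]);print('board',bc,np.linalg.norm(np.diff(bc,axis=0),axis=1),bc.mean(0))
print(np.degrees(np.arctan2(*(bc[0]-bc[3])[1::-1])),np.degrees(np.arctan2(*(bc[1]-bc[2])[1::-1])))
m=np.array([f(*p,.088) for p in[(240,170),(183,340),(332,388)]]);print('mould',m,np.linalg.norm(np.diff(m,axis=0),axis=1),(m[0]+m[2])/2)
print('piv',f(333,124,.122),g(362,322,.122),'end',f(468,398,.12),g((107+160)/2,(158+128)/2,.12))
# grip: two-view triangulation
im=[]
for q,(x0,y0,x1,y1) in((s,(245,140,365,240)),(c,(290,180,430,290))):
    h=cv2.cvtColor(q['image'],cv2.COLOR_RGB2HSV);M=((h[...,0]<8)|(h[...,0]>172))&(h[...,1]>150)&(h[...,2]>60)
    v,u=np.nonzero(M);k=(u>x0)&(u<x1)&(v>y0)&(v<y1);print(k.sum(),u[k].mean(),v[k].mean(),u[k].min(),u[k].max(),v[k].min(),v[k].max());im.append(ray(q,u[k].mean(),v[k].mean()))
A=np.array([im[0][1],-im[1][1]]).T;t=np.linalg.lstsq(A,im[1][0]-im[0][0],rcond=None)[0]
p0=im[0][0]+t[0]*im[0][1];p1=im[1][0]+t[1]*im[1][1];print('grip',p0,p1)
```

```text
board [[ 0.67227452  0.11006713  0.018     ]
 [ 0.63617882 -0.01795301  0.018     ]
 [ 0.41326592  0.05174649  0.018     ]
 [ 0.45412788  0.17959893  0.018     ]] [0.13301149 0.23355553 0.1342235 ] [0.54396179 0.08086489 0.018     ]
-17.67909891415324 -17.363207183894346
mould [[0.60435768 0.11382017 0.088     ]
 [0.49955374 0.1443987  0.088     ]
 [0.47260507 0.05433207 0.088     ]] [0.10917378 0.09401186] [0.53848137 0.08407612 0.088     ]
piv [0.62586559 0.05679103 0.122     ] [0.62348625 0.05355591 0.122     ] end [ 0.46418527 -0.02671861  0.12      ] [ 0.47103653 -0.02853044  0.12      ]
51 308.5882352941176 174.09803921568627 305 312 169 179
67 336.8059701492537 199.08955223880596 331 343 194 206
grip [0.5609504  0.02333248 0.19532398] [0.56075217 0.02194163 0.19524606]
```

```bash
cat >> h.py <<'E'
piv=np.array([.6245,.0552]);th=np.radians(-17.5)
def strap(q,l,off,z):  # point l from pivot, off outward of the centre line
    a=th+q; d=-np.array([np.cos(a),np.sin(a)]); n=np.array([np.sin(a),-np.cos(a)])
    return np.r_[piv+l*d+off*n,z]
def plan(way,fing=1,vmax=.04):
    # way: (xyz, yaw-of-tool-y direction angle or None); prints rows from the measured pose
    o=robot.get_obs();p=o['tool_pos'];Rm=R.from_euler('xyz',o['ee_rot']).as_matrix()
    y=Rm[:,1];ang=np.arctan2(y[1],y[0]);out=[]
    for w,t in way:
        w=np.array(w);t=ang if t is None else ang+(t-ang+np.pi/2)%np.pi-np.pi/2
        n=int(max(np.ceil(np.linalg.norm(w-p)/vmax),np.ceil(abs(np.degrees(t-ang))/8.5),1))
        for i in range(n):
            dp=(w-p)/n;da=(t-ang)/n
            Y=np.array([np.cos(ang),np.sin(ang),0]);X=np.array([0,0,-1.]);Z=np.cross(X,Y)
            s=np.array([X@dp,Y@dp,Z@dp])*100;ang+=da
            out.append([fing]+[round(float(k),1 if vmax>.02 else 2) for k in s]+[round(float(-np.degrees(da)),1)])
        p=w
    print('x',Rm[:,0],'yang',np.degrees(np.arctan2(y[1],y[0])));print(len(out),out)
E
python3 - <<'E'
from h import *
q=.79;t=th+q+np.pi/2
print(strap(q,.145,.018,.111),strap(q,.18,0,.12))
o=robot.get_obs()['tool_pos']
plan([((.36,-.33,.22),t),(strap(q,.145,.018+.0125+.04,.16),t)])
E
```

```text
[ 0.50457776 -0.02827249  0.111     ] [ 0.46522222 -0.02864861  0.12      ]
x [-3.49993009e-04  1.89512342e-03 -9.99998143e-01] yang -74.02807523693467
16 [[1, -0.2, -1.7, -3.2, -1.5], [1, -0.2, -1.6, -3.2, -1.3], [1, -0.2, -1.5, -3.3, -1.1], [1, -0.2, -1.4, -3.3, -1.0], [1, -0.2, -1.4, -3.3, -0.9], [1, -0.2, -1.3, -3.3, -0.8], [1, -0.2, -1.3, -3.4, -0.7], [1, -0.2, -1.3, -3.4, -0.6], [1, 0.8, -2.1, -3.2, -0.5], [1, 0.8, -2.0, -3.2, -0.4], [1, 0.8, -2.0, -3.3, -0.4], [1, 0.8, -2.0, -3.3, -0.3], [1, 0.8, -2.0, -3.3, -0.3], [1, 0.8, -2.0, -3.3, -0.3], [1, 0.8, -1.9, -3.3, -0.2], [1, 0.8, -1.9, -3.3, -0.2]]
```

```bash
sed -i 's|        for i in range(n):|        dp=(w-p)/n;da=(t-ang)/n\n        for i in range(n):|; s|            dp=(w-p)/n;da=(t-ang)/n$||' h.py
python3 - <<'E'
from h import *
q=.79;t=th+q+np.pi/2
plan([((.36,-.33,.22),t),(strap(q,.145,.018+.0125+.04,.16),t)])
E
```

```text
x [-3.49993009e-04  1.89512342e-03 -9.99998143e-01] yang -74.02807523693467
16 [[1, -0.2, -1.7, -3.2, -1.5], [1, -0.2, -1.6, -3.2, -1.5], [1, -0.2, -1.5, -3.3, -1.5], [1, -0.2, -1.4, -3.3, -1.5], [1, -0.2, -1.3, -3.3, -1.5], [1, -0.2, -1.2, -3.4, -1.5], [1, -0.2, -1.2, -3.4, -1.5], [1, -0.2, -1.1, -3.4, -1.5], [1, 0.8, -1.8, -3.4, -0.0], [1, 0.8, -1.8, -3.4, -0.0], [1, 0.8, -1.8, -3.4, -0.0], [1, 0.8, -1.8, -3.4, -0.0], [1, 0.8, -1.8, -3.4, -0.0], [1, 0.8, -1.8, -3.4, -0.0], [1, 0.8, -1.8, -3.4, -0.0], [1, 0.8, -1.8, -3.4, -0.0]]
```

Emit:
carry_out --pt "1 -0.2 -1.7 -3.2 -1.5" --pt "1 -0.2 -1.6 -3.2 -1.5" --pt "1 -0.2 -1.5 -3.3 -1.5" --pt "1 -0.2 -1.4 -3.3 -1.5" --pt "1 -0.2 -1.3 -3.3 -1.5" --pt "1 -0.2 -1.2 -3.4 -1.5" --pt "1 -0.2 -1.2 -3.4 -1.5" --pt "1 -0.2 -1.1 -3.4 -1.5" --pt "1 0.8 -1.8 -3.4 0" --pt "1 0.8 -1.8 -3.4 0" --pt "1 0.8 -1.8 -3.4 0" --pt "1 0.8 -1.8 -3.4 0" --pt "1 0.8 -1.8 -3.4 0" --pt "1 0.8 -1.8 -3.4 0" --pt "1 0.8 -1.8 -3.4 0" --pt "1 0 0 0 0"

```text
time: 1.7
tool_pos: [0.5106, -0.1032, 0.1632]
ee_rot: [-1.213, 1.567, 2.422]
wrist_force: [-0.1, -0.4, -0.6]
width: 0.0006
```

Run:
```python
from h import *
q=.79;t=th+q+np.pi/2
print(strap(q,.145,.018+.0125+.02,.107))
plan([(strap(q,.145,.018+.0125+.02,.107),t)])
```

```text
[ 0.51971709 -0.05703098  0.107     ]
x [-0.00312163  0.00273317 -0.99999139] yang -61.69841095705959
2 [[1, 2.8, -1.8, -1.5, 0.3], [1, 2.8, -1.8, -1.5, 0.3]]
```

Emit:
carry_out --pt "1 2.8 -0.6 -1.5 0.3" --pt "1 2.8 -1.0 -1.5 0.3" --pt "1 0 -1.0 0 0" --pt "1 0 -1.0 0 0" --pt "1 0 0 0 0"

```text
time: 2.2
tool_pos: [0.5198, -0.061, 0.1112]
ee_rot: [2.352, 1.569, -0.311]
wrist_force: [-0.3, -0.0, -0.5]
width: 0.0006
```

Run:
```python
from h import *
a=snap('scene','s2');b=snap('top','t2')
A=cv2.resize(a['image'][170:270,290:423],None,fx=3,fy=3,interpolation=2)
B=cv2.resize(b['image'][140:240,245:378],None,fx=3,fy=3,interpolation=2)
cv2.imwrite('pics/c3.png',np.hstack([A,B])[:,:,::-1]);print(robot.get_obs()['tool_pos'])
```

```text
[ 0.52054876 -0.06191463  0.11158665]
```

View pics/c3.png

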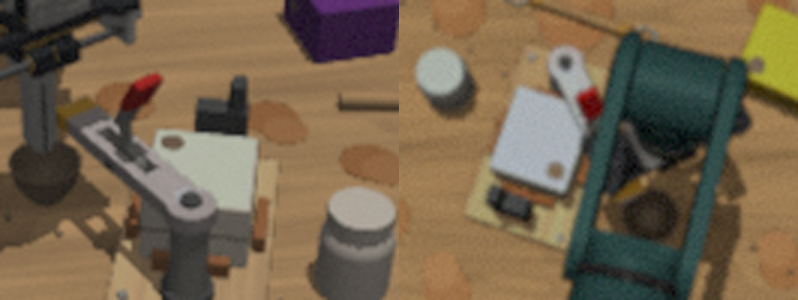

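Scene view: the closed finger, at crop (40,140), stands just outside the strap near its yellow end. This agrees with the estimate, so I'll sweep.

Run:
```python
from h import *
q=.79;P=lambda q,e=0:(strap(q,.145,.018+.0125+e,.108),th+q+np.pi/2)
plan([P(q,.0)]+[P(k) for k in np.linspace(.79,.08,14)[1:]],vmax=.0199)
print(P(0))
```

```text
x [ 0.00357477 -0.00144155 -0.99999257] yang -62.643168885604716
15 [[1, 0.18, -1.24, -0.07, -0.2], [1, 0.18, -1.24, -0.07, -0.2], [1, 0.0, -0.8, 0.14, 3.1], [1, 0.0, -0.8, 0.14, 3.1], [1, 0.0, -0.8, 0.14, 3.1], [1, 0.0, -0.8, 0.14, 3.1], [1, 0.0, -0.8, 0.14, 3.1], [1, 0.0, -0.8, 0.14, 3.1], [1, 0.0, -0.8, 0.14, 3.1], [1, 0.0, -0.8, 0.14, 3.1], [1, 0.0, -0.8, 0.14, 3.1], [1, 0.0, -0.8, 0.14, 3.1], [1, 0.0, -0.8, 0.14, 3.1], [1, 0.0, -0.8, 0.14, 3.1], [1, 0.0, -0.8, 0.14, 3.1]]
(array([0.47703952, 0.06971397, 0.108     ]), np.float64(1.2653637076958888))
```

Emit:
carry_out --pt "1 0.2 -1.2 -0.1 0" --pt "1 0.2 -1.2 -0.1 0" --pt "1 0 -0.8 0.14 3.1" --pt "1 0 -0.8 0.14 3.1" --pt "1 0 -0.8 0.14 3.1" --pt "1 0 -0.8 0.14 3.1" --pt "1 0 -0.8 0.14 3.1" --pt "1 0 -0.8 0.14 3.1"

```text
time: 3.1
tool_pos: [0.4867, 0.0036, 0.1057]
ee_rot: [2.304, 1.569, -0.687]
wrist_force: [1.7, -1.5, -0.8]
width: 0.0005
```

Emit:
carry_out --pt "1 0 -0.8 0.14 3.1" --pt "1 0 -0.8 0.14 3.1" --pt "1 0 -0.8 0.14 3.1" --pt "1 0 -0.8 0.14 3.1" --pt "1 0 -0.8 0.14 3.1" --pt "1 0 -0.8 0.14 3.1" --pt "1 0 -0.6 0.14 3.1" --pt "1 0 0 0 0"

```text
time: 3.9
tool_pos: [0.4768, 0.058, 0.1056]
ee_rot: [-2.503, 1.57, 0.415]
wrist_force: [-0.4, 0.1, -0.2]
width: 0.0005
```

Run:
```python
from h import *
P=lambda q,e=0:(strap(q,.145,.018+.0125+e,.108),th+q+np.pi/2)
a=snap('scene','s3');b=snap('top','t3')
print(robot.get_obs()['wrist_force'])
plan([P(0)],vmax=.0199)
A=cv2.resize(a['image'][170:270,290:423],None,fx=3,fy=3,interpolation=2)
B=cv2.resize(b['image'][140:240,245:378],None,fx=3,fy=3,interpolation=2)
cv2.imwrite('pics/c4.png',np.hstack([A,B])[:,:,::-1])
```

```text
[-0.12778248 -0.11201653 -0.87805361]
x [-2.03093270e-04  1.14201682e-04 -9.99999973e-01] yang -102.82510119882538
1 [[1, -0.25, -1.2, 0.24, 4.7]]
```

View pics/c4.png

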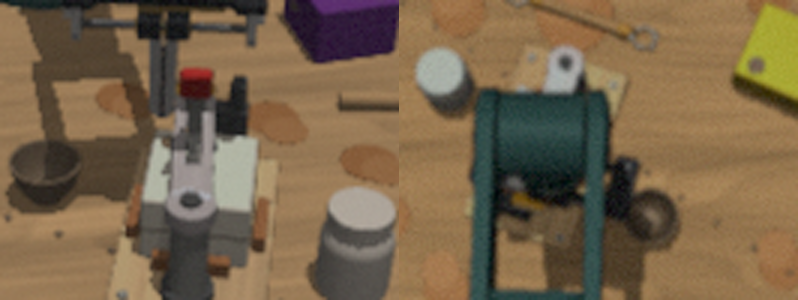

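The strap is over the mould and nearly home, with the lever still up. I'll creep on until the stop shows up in the force.

Emit:
carry_out --pt "1 0 -0.3 0.1 1.5" --pt "1 0 -0.3 0 1.5" --pt "1 0 -0.2 0 1.5" --pt "1 0 -0.2 0 0" --pt "1 0 0 0 0"

```text
time: 4.5
tool_pos: [0.4782, 0.0669, 0.1052]
ee_rot: [0.558, 1.57, -2.886]
wrist_force: [-1.3, -0.4, -0.4]
width: 0.0005
```

Emit:
carry_out --pt "1 0 -0.2 0 0" --pt "1 0 0 0 0"

```text
time: 4.7
tool_pos: [0.4791, 0.0689, 0.1052]
ee_rot: [0.412, 1.57, -3.033]
wrist_force: [-1.2, -1.8, -1.1]
width: 0.0001
```

Emit:
carry_out --pt "1 0 -0.2 0 0" --pt "1 0 0 0 0"

```text
time: 4.9
tool_pos: [0.4794, 0.0697, 0.1053]
ee_rot: [1.322, 1.568, -2.123]
wrist_force: [-3.0, -3.9, 0.8]
width: 0.0005
```

Emit:
carry_out --pt "1 0 -0.2 0 0" --pt "1 0 0 0 0"

```text
time: 5.1
tool_pos: [0.4794, 0.0698, 0.1053]
ee_rot: [1.426, 1.563, -2.021]
wrist_force: [-4.6, -7.7, 2.1]
width: 0.0009
```

Emit:
carry_out --pt "1 0 -0.2 0 0" --pt "1 0 0 0 0" --pt "1 0 0 0 0"

```text
time: 5.4
tool_pos: [0.4794, 0.0698, 0.1053]
ee_rot: [1.445, 1.559, -2.003]
wrist_force: [-6.6, -12.5, 2.9]
width: -0.0
```

The position stayed the same while the force rose, so the strap is on its stop. Next I back off and rise for the lever.

Emit:
carry_out --pt "1 0 0.5 0 0" --pt "1 0 1.5 0 0" --pt "1 0 2 0 0" --pt "1 -3 0 0 0" --pt "1 -4 0 0 0" --pt "1 -4 0 0 0" --pt "1 0 0 0 0" --pt "1 0 0 0 0"

```text
time: 6.2
tool_pos: [0.4701, 0.0362, 0.2169]
ee_rot: [-2.768, 1.567, 0.069]
wrist_force: [-0.2, 0.5, -0.4]
width: 0.0002
```

Run:
```python
from h import *
a=snap('scene','s4')
cv2.imwrite('pics/c5.png',cv2.resize(a['image'][170:270,290:423],None,fx=6,fy=6,interpolation=2)[:,:,::-1])
h=cv2.cvtColor(a['image'],cv2.COLOR_RGB2HSV);M=((h[...,0]<8)|(h[...,0]>172))&(h[...,1]>150)&(h[...,2]>60)
v,u=np.nonzero(M);k=(u>300)&(u<410)&(v>170)&(v<270);u,v=u[k],v[k];print(u.mean(),v.mean(),v.min(),v.max())
# ray in strap's vertical plane (q=0): along-from-pivot l, z
n=np.r_[np.sin(th),-np.cos(th),0];d=-np.array([np.cos(th),np.sin(th)])
o,r=ray(a,u.mean(),v.mean());p=o+r*(n@(np.r_[piv,0]-o))/(n@r);print(p,(p[:2]-piv)@d)
for A in(.25,.4,.5,.6,.7):
    l=.09-(.079*np.sin(A)-.024*np.cos(A));z=.111+.079*np.cos(A)+.024*np.sin(A);print(A,proj(a,strap(0,l,0,z)))
plan([(strap(0,.115,.0,.225),th+np.pi/2),(strap(0,.115,0,.195),th+np.pi/2)],vmax=.03)
```

```text
357.1875 195.96875 193 201
[0.57554643 0.070635   0.2097608 ] 0.051329245340397886
0.25 [358.51757208 192.01528571]
0.4 [358.05829368 194.7917522 ]
0.5 [357.73475103 196.98136663]
0.6 [357.40141198 199.41781569]
0.7 [357.06205044 202.0760152 ]
x [ 5.11587472e-04  3.13064762e-04 -9.99999820e-01] yang -107.42757917478917
4 [[1, -0.3, -2.2, -0.9, 0.0], [1, -0.3, -2.2, -0.9, 0.0], [1, -0.3, -2.2, -0.9, 0.0], [1, 3.0, 0.0, 0.0, -0.0]]
```

View pics/c5.png

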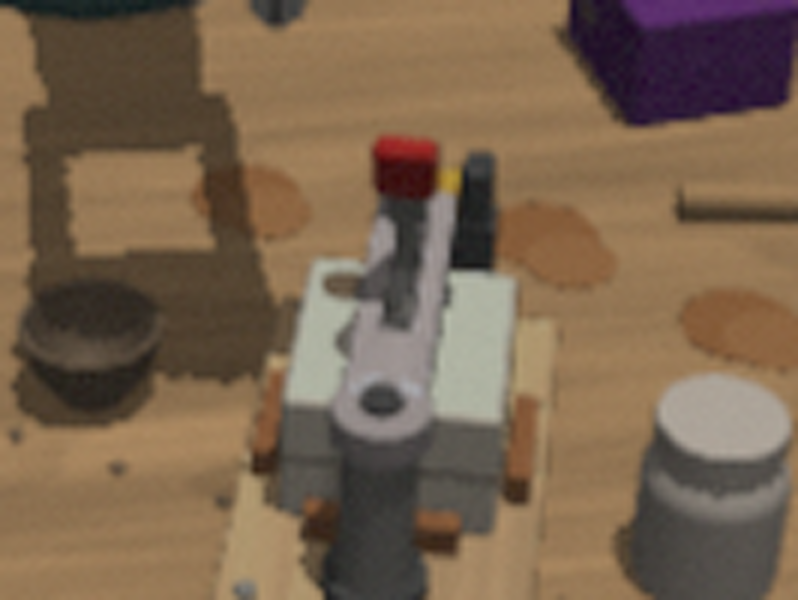

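Strap against the lug, and the red grip upright at crop (405,168), which gives a lever angle of about 0.46 rad. I go behind the grip on the free-end side.

Emit:
carry_out --pt "1 -0.3 -2.2 -0.9 0" --pt "1 -0.3 -2.2 -0.9 0" --pt "1 -0.3 -2.2 -0.9 0" --pt "1 3 0 0 0" --pt "1 0 0 0 0" --pt "1 0 0 0 0"

```text
time: 6.85
tool_pos: [0.5133, 0.0911, 0.1923]
ee_rot: [0.388, 1.566, -3.058]
wrist_force: [0.6, 0.7, 0.0]
width: 0.0005
```

Run:
```python
from h import *
def P(a,s=.082): return (strap(0,.098-(s*np.sin(a)-.03*np.cos(a)),0,.111+s*np.cos(a)+.03*np.sin(a)),th+np.pi/2)
plan([P(.4)]+[P(k) for k in np.linspace(.4,1.4,14)[1:]],vmax=.0199)
print(P(1.4)[0],P(1.5)[0])
```

```text
x [-4.96363181e-03 -4.14884350e-04 -9.99987595e-01] yang -107.4271041626073
15 [[1, -0.3, 0.04, -1.16, 0.0], [1, -0.3, 0.04, -1.16, 0.0], [1, 0.06, 0.0, -0.67, -0.0], [1, 0.11, -0.0, -0.66, -0.0], [1, 0.16, 0.0, -0.65, -0.0], [1, 0.21, 0.0, -0.64, -0.0], [1, 0.26, 0.0, -0.62, -0.0], [1, 0.31, -0.0, -0.6, -0.0], [1, 0.35, 0.0, -0.57, -0.0], [1, 0.39, -0.0, -0.54, -0.0], [1, 0.43, -0.0, -0.51, -0.0], [1, 0.47, -0.0, -0.48, -0.0], [1, 0.51, 0.0, -0.44, -0.0], [1, 0.54, -0.0, -0.4, -0.0], [1, 0.57, -0.0, -0.36, -0.0]]
[0.60323961 0.06190337 0.1545008 ] [0.60702073 0.06071119 0.1467253 ]
```

Emit:
carry_out --pt "1 -0.3 0 -1.2 0" --pt "1 -0.3 0 -1.2 0" --pt "1 0.1 0 -0.7 0" --pt "1 0.1 0 -0.65 0" --pt "1 0.15 0 -0.65 0" --pt "1 0.2 0 -0.65 0" --pt "1 0.25 0 -0.6 0" --pt "1 0.3 0 -0.6 0"

```text
time: 7.65
tool_pos: [0.5751, 0.0722, 0.1898]
ee_rot: [2.993, 1.569, -0.452]
wrist_force: [-1.8, -0.1, 4.8]
width: 0.0006
```

Emit:
carry_out --pt "1 0.35 0 -0.55 0" --pt "1 0.4 0 -0.55 0" --pt "1 0.45 0 -0.5 0" --pt "1 0.45 0 -0.5 0" --pt "1 0.5 0 -0.45 0" --pt "1 0 0 0 0"

```text
time: 8.25
tool_pos: [0.5999, 0.0642, 0.1674]
ee_rot: [2.858, 1.569, -0.589]
wrist_force: [-0.1, -1.2, 2.4]
width: 0.0005
```

Run:
```python
from h import *
a=snap('scene','s5');print(robot.get_obs()['wrist_force'])
cv2.imwrite('pics/c6.png',cv2.resize(a['image'][170:270,290:423],None,fx=5,fy=5,interpolation=2)[:,:,::-1])
def P(a,s=.082): return (strap(0,.098-(s*np.sin(a)-.03*np.cos(a)),0,.111+s*np.cos(a)+.03*np.sin(a)),th+np.pi/2)
plan([P(k) for k in (1.4,1.45,1.5)],vmax=.0199)
```

```text
[ 0.31255011 -1.27546399  2.66378323]
x [ 1.41028593e-03 -7.58465244e-04 -9.99998718e-01] yang -107.45177360119152
3 [[1, 1.29, 0.13, -0.41, 0.0], [1, 0.38, -0.0, -0.21, -0.0], [1, 0.39, 0.0, -0.19, -0.0]]
```

View pics/c6.png

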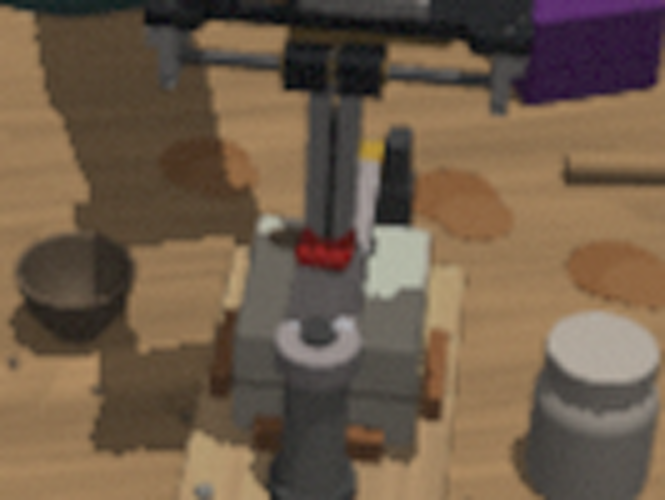

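The finger sits on the red grip at crop (325,248) and the strap is still on the lug. I press on in small steps.

Emit:
carry_out --pt "1 0.4 0 -0.2 0" --pt "1 0.4 0 -0.2 0" --pt "1 0.4 0 -0.2 0" --pt "1 0.3 0 -0.1 0" --pt "1 0 0 0 0"

```text
time: 8.8
tool_pos: [0.6076, 0.0619, 0.1548]
ee_rot: [-3.091, 1.564, -0.254]
wrist_force: [1.0, -2.0, 7.3]
width: 0.0006
```

Emit:
carry_out --pt "1 0.3 0 -0.1 0" --pt "1 0.3 0 0 0" --pt "1 0 0 0 0"

```text
time: 9.1
tool_pos: [0.6099, 0.0611, 0.1501]
ee_rot: [-3.072, 1.56, -0.235]
wrist_force: [3.2, -3.8, 8.6]
width: 0.0005
```

Emit:
carry_out --pt "1 0.2 0 0 0" --pt "1 0 0 0 0"

```text
time: 9.3
tool_pos: [0.6105, 0.061, 0.1487]
ee_rot: [-3.06, 1.558, -0.224]
wrist_force: [3.5, -4.3, 10.0]
width: 0.0004
```

Emit:
carry_out --pt "1 0.3 0 0 0" --pt "1 0 0 0 0"

```text
time: 9.5
tool_pos: [0.6113, 0.0607, 0.1468]
ee_rot: [-3.056, 1.556, -0.22]
wrist_force: [4.3, -4.4, 12.4]
width: 0.0005
```

Emit:
carry_out --pt "1 0.3 0 0 0" --pt "1 0 0 0 0"

```text
time: 9.7
tool_pos: [0.6115, 0.0607, 0.1465]
ee_rot: [-3.038, 1.554, -0.201]
wrist_force: [0.5, -3.6, 19.7]
width: 0.0006
```

Emit:
carry_out --pt "1 0.3 0 0 0" --pt "1 0 0 0 0" --pt "1 0 0 0 0"

```text
time: 10.0
tool_pos: [0.6116, 0.0607, 0.1463]
ee_rot: [-3.022, 1.552, -0.186]
wrist_force: [-2.8, -4.2, 27.2]
width: 0.0005
```

It stalls at z = 0.146 m, and 0.147 is expected at the hard stop, with the force rising from 12 to 27 N. I lift off and withdraw.

Emit:
carry_out --pt "1 -0.5 0 0 0" --pt "1 -1 0 0 0" --pt "1 -3 0 0 0" --pt "1 -4 0 0 0" --pt "1 -4 0 0 0" --pt "1 -4 0 0 0" --pt "1 -1 0 4 0" --pt "1 0 0 4 0" --pt "1 0 0 4 0" --pt "1 0 0 4 0" --pt "1 0 0 4 0" --pt "1 0 0 4 0" --pt "1 0 0 0 0" --pt "1 0 0 0 0"

```text
time: 11.4
tool_pos: [0.377, 0.1348, 0.3102]
ee_rot: [0.407, 1.57, -3.037]
wrist_force: [0.6, -1.0, -0.0]
width: 0.0002
```

Run:
```python
from h import *
a=snap('scene','s6');b=snap('top','t6');print(robot.get_obs()['wrist_force'],robot.get_obs()['tool_pos'])
A=cv2.resize(a['image'][170:270,290:423],None,fx=3,fy=3,interpolation=2)
B=cv2.resize(b['image'][140:240,245:378],None,fx=3,fy=3,interpolation=2)
cv2.imwrite('pics/c7.png',np.hstack([A,B])[:,:,::-1])
h=cv2.cvtColor(a['image'],cv2.COLOR_RGB2HSV);M=((h[...,0]<8)|(h[...,0]>172))&(h[...,1]>150)&(h[...,2]>60)
v,u=np.nonzero(M);k=(u>300)&(u<410)&(v>170)&(v<270);print(u[k].mean(),v[k].mean())
for A in(1.2,1.3,1.4,1.5):
    print(A,proj(a,strap(0,.09-(.079*np.sin(A)-.024*np.cos(A)),0,.111+.079*np.cos(A)+.024*np.sin(A))))
```

```text
[ 0.24544516 -1.19132086 -0.22527747] [0.37791835 0.13436827 0.30996331]
353.96363636363634 227.44545454545454
1.2 [355.4158615  217.58002126]
1.3 [355.12494915 220.86605024]
1.4 [354.85559168 224.12171037]
1.5 [354.61102689 227.30737568]
```

View pics/c7.png

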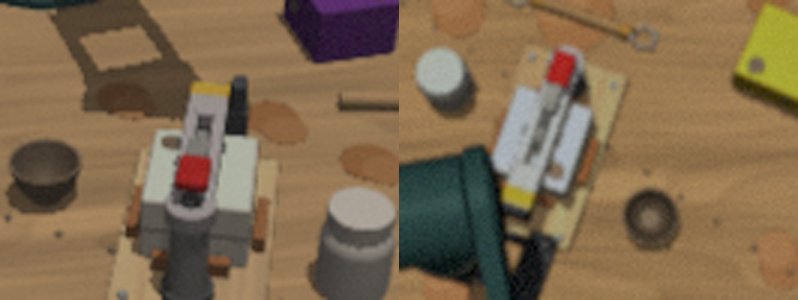

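Both views show the strap over the mould against the lug and the lever flat over the post. Its centroid row is 227.4, and 227.3 is expected at 1.5 rad. Everything else is in place and the arm is clear.

```bash
python3 -c "
from bench import robot
print(robot.close_job())"
```

```text
the job is handed in; nothing more can be done
None
```

The mould is clamped and the job is handed in, at about 11.5 s of the 51 s allowed; no verdict was reported. With the closed fingers I swung the strap from about 0.79 rad onto its stop. I then pushed the lever from about 0.46 rad down to its hard stop, and lifted off clear.

- **Strap:** it stopped at the position expected for home while the force rose to about 14 N. The last pictures show it lying against the lug.
- **Lever:** it stalled at fingertip height 0.146 m (0.147 m expected at 1.5 rad), with about 27 N on it. The red grip's image position also matches 1.5 rad.
- **Surroundings:** the mould, jar and bowl look undisturbed in the last pictures. I checked this by eye rather than measuring it, and the mug, cup, tiles and brush were outside those last crops. The arm never went near them low down.
- **Contact:** the last wrist force was about 1 N, the same as the reading at the start, so the arm was touching nothing. I could not measure the cam's force on the mould directly.

No check failed or disagreed.

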